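# Cock the spring-loaded swing arm of a test rig

## Task

Cock the rig's spring-loaded swing arm in two steps: take its drop bolt by the black head, swing the arm round against the spring to the middle hole of the curved plate, push the bolt fully home there and let go of it. Then take a fresh grip of the head, pull the bolt up again, swing the arm on to the last hole and push the bolt fully home there, so that the arm stays cocked when you let go and leave it. Never let the arm fly back, and leave the other things on the bench where they are.

Things in the scene. Friction and masses are not known exactly. Their poses are not given: they have to be found in the camera images.
- bolt_head (a point): Centre of the drop bolt's black block head: 44 mm (its x) by 24 mm (its y) by 45 mm high (z up); grip it across 24 mm or, a quarter turn round, across 44 mm. It cannot turn in the arm: x always points radially out from the pivot, y along the winding swing. Centre 159.5 mm above the bench with the bolt fully raised, 127.5 mm when home. All else of the rig stays below 126 mm.
- bolt_tip (a point): Tip of the bolt's steel pin, 85.5 mm straight below the head's centre. The pin is 14 mm thick, tapered over its last 6 mm, and runs down through the round boss (30 mm across, top 92 mm above the bench) at the arm's end, 110 mm from the pivot axis.
- pivot (a point): Point on the vertical pivot axis of the arm, 60 mm above the bench (level with the top of the curved plate). The curved plate lies on its -x side. The rig is fixed to the bench on a dark steel base plate, 270 x 300 x 10 mm.
- middle_hole (a point): Centre of the mouth of the middle hole of the curved aluminium plate: a round 19 mm hole with a 2 mm chamfer, 110 mm from the pivot axis, in the rig's -x direction from it. The plate is 50 mm wide and 15 mm thick, its top 60 mm above the bench.
- last_hole (a point): The same for the last hole, 1.2 rad further round (counter-clockwise seen from above), at the plate's end. There are only these two holes.
- swing (a joint): Angle of the spring-loaded arm, rad, growing counter-clockwise seen from above: 0 at its rest stop (where it starts), 1.2 over the middle hole, 2.4 over the last hole, end stop 2.52. A torsion spring pulls it back with 0.75 N m at 0, rising evenly to 1.35 N m at 2.4 (7 to 12 N at the bolt); let go unlatched, it flies back.
- bolt (a joint): How far the drop bolt is pushed down, m: 0 fully raised, 0.032 fully home. Raised, its tip is 14 mm above the curved plate; away from a hole it meets the plate at 0.014. Home, it reaches 18 mm below the plate's top. A friction of 4 N keeps it at the height where it is left; it starts within 7 mm of the top.
- bearing: Bystander: steel bearing ring, 52 mm across, 15 mm high, lying on the rig's base plate behind the pivot; origin at its underside.
- coupling: Bystander: plain aluminium coupling, 36 mm across, 40 mm high, standing on the bench in front of the rig; origin at its underside.
- driver: Bystander: screwdriver 170 mm long with a black handle, lying on the bench; origin on its underside.
- spanner: Bystander: steel spanner 160 mm long, lying on the bench; origin on its underside.
- phone: Bystander: black phone 75 x 150 x 9 mm, lying on the bench; origin at its underside.
- mouse: Bystander: black cone-shaped hand mouse, 80 mm across, 68 mm high; origin at its underside.
- resistor: Bystander: ribbed brass-cased power resistor 90 x 50 x 30 mm; origin at its underside.
- mug: Bystander: white mug, 80 mm across, 90 mm high; origin at its underside.

How it is judged:
By the outcome, as a careful person would: the job done as asked, in the order asked, and still so for the second after the job is handed in, with the robot touching nothing.
It also fails if it takes over 58 s, if anything falls off the work surface, if the arm or the gripper's body presses on something with over 40 N, if the wrist force passes 120 N, or if a joint passes its speed limit or range.

## Robot

A 6-joint arm with a two-finger parallel gripper is mounted at the origin on the work surface. World frame = base frame: x ahead of the robot, y to its left, z up, the work surface at z = 0. Lengths are in m, angles in rad, forces in N, time in s.
With the tool pointing down it reaches from about 0.35 to 0.85 m from the base axis. Payload 8.1 kg.
Tool frame: the origin (TCP) lies midway between the tips of the shut fingers; the grasp point (between the pads) lies robot.grasp_offset behind it (robot.grasp_offset is the distance from the TCP to the grasp point, in m); z points along the fingers, y is the direction in which the jaws open and shut (so a half turn about z gives the same grasp; the last joint's range is limited). The gripper opens to 93 mm and grips with 3 to 60 N. Pads are 15 mm wide; open, the fingers measure 128 mm over their backs; the gripper's body (75 mm by 188 mm) begins 65 mm behind the grasp point.
Start: joints at [-1.286, 0.13, 1.488, -0, 1.523, -0.085], TCP at [0.217, -0.559, 0.219] pointing down, gripper open.
Joint ranges: [-2.96, 2.96], [-0.89, 2.26], [0.02, 2.5], [-1.34, 4.48], [0, 2.73], [-2.66, 2.66]. Speed limits (rad/s): [2.39, 2.39, 2.79, 3.14, 3.14, 3.14].

## Interface

Orientations are given as a rotation vector (axis times angle).
In Python, from plant import robot gives the robot as it stands.
- The arm moves only by the shell command python3 -m handwheel 'ROWS' [OPENING] [FORCE]. ROWS is text: rows parted by semicolons, each of 6 numbers parted by spaces: the shift along the world's x, y, z each as a share of 0.3 m, from -1 to 1, then the turn, a rotation vector about the world's x, y, z each as a share of 45 degrees, from -1 to 1. A call has 1 to 5 rows; each row is the pose to reach, as a shift and turn from the pose commanded when the call began; what a row does not reach only later rows make up. A row lasts 1/10 s, in which the tool goes at most 50 mm and 8.59 degrees, less where a joint would pass 70% of its speed; a pose out of reach is approached as far as the arm can. A call with a number of a shift or a turn outside -1 to 1 is refused whole. A call with a gripper value outside its range is refused whole. OPENING is the closure, from -1 (fully open) to 1 (shut), set as the call begins (- or left out, the last holds). The fingers move at their own pace and stop on an object; FORCE is the grip in N (left out, the last holds). Time passes only in rows, so rows that repeat a pose let the fingers close. It gives the time, the measured TCP pose, the force and the opening at its end, in the units of the state.
- robot.read_state(): the state, without advancing time (a new reading comes with each control period).
- robot.read_camera(name): name is "scene" or "top" or "wrist"; returns (picture, depth): 400x640x3 uint8, red, green, blue; 400x640 float32, m along the optical axis (not along the pixel's ray), 0 where there is no reading.
- robot.camera_model(name): a dict with "camera_matrix" (3x3 intrinsics, pixels), "pose" (4x4, takes a point from camera to world coordinates); the wrist camera has in their place "tool_from_camera" (4x4, takes a point from camera to tool coordinates, whose origin is the TCP and whose axes are the flange's). Camera axes: x right, y down, z forward; pixel columns grow to the right and rows downward; lengths in m; the calibration is good to about 2 mm. The wrist camera is an equidistant fisheye: a pixel r from the principal point sees the ray r / f radians off the axis. A picture is of the moment at which its call begins: read the wrist's pose just before it. camera_model takes no time and is no camera call.
- robot.close_job(): hands the job in, once; it reports no verdict.
Trained networks look in the newest picture that a camera, given by its name, has taken for a name from the list of things; names that differ only in an ending like _2 or _b are one class to them, and where a whole thing is asked for, a point or a joint stands for the part that bears it (a point fixed in the world has none). Each returns a list of dicts, best first, with "conf" (0 to 1); they miss things now and then, are a little off and sometimes report something else, mostly with a low value. They report only what shows in the picture. A call takes as long as a camera call.
- robot.look_for(camera, query): "rect" ([centre column, centre row, width, height] in pixels, round what is visible of it).
- robot.silhouettes(camera, query): "pixels" (400x640 bool, what is visible of it) and "rect" ([centre column, centre row, width, height] in pixels, round what is visible of it).
- robot.tip_of(camera, query): "at" ([row, column] in pixels: a listed point, or the origin of a listed thing).
The state is a dict: "t": time; "q": joint angles; "dq": joint speeds; "joint_torque": joint torques, N m; "tool_pos": TCP position; "orientation": TCP orientation; "force": force on the tool from outside, world axes, zero at the start; "wrist_torque": the same for the moment, N m; "opening": finger opening in m.
Only numpy, scipy, OpenCV 4.12 (cv2) and the standard library are available. Lean on these libraries where they do the work, as an engineer would, in place of code of your own. Each camera call takes 0.05 s, during which the arm holds its last target.

## Working session

There is one attempt and no reset: what is moved stays moved. The work goes in short steps, Python scripts to look and compute and a shell command to move; the robot and the scene stay as the last step left them, time stands still between calls to the robot, and variables do not carry over. Pictures are saved under pics/ and viewed, and the job is handed in when it is done.

```bash
ls; mkdir -p pics; cat > h.py <<'E'
import numpy as np,cv2
from plant import robot
from scipy.spatial.transform import Rotation as R
def cam(n):
    return robot.read_camera(n)
def w(n,u,v,z):
    "pixel (col,row) depth along axis -> world"
    m=robot.camera_model(n);K=np.array(m["camera_matrix"]);P=np.array(m["pose"])
    r=np.linalg.inv(K)@[u,v,1]
    return (P@np.r_[r*z,1])[:3]
def wz(n,u,v,h):
    m=robot.camera_model(n);K=np.array(m["camera_matrix"]);P=np.array(m["pose"])
    r=P[:3,:3]@np.linalg.inv(K)@[u,v,1];o=P[:3,3]
    return o+r*(h-o[2])/r[2]
def save(n,img): cv2.imwrite('pics/'+n+'.png',img[:,:,::-1])
E
python3 - <<'E'
from h import *
s=robot.read_state();print({k:np.round(v,3) for k,v in s.items()},robot.grasp_offset)
for n in("scene","top"):
    im,d=cam(n);save(n+"0",im);np.save(n+"0.npy",d)
    for q in("bolt_head","pivot","middle_hole","last_hole","bolt_tip"):
        try:
            for r in robot.tip_of(n,q)[:2]:print(n,q,r)
        except Exception as e:print(e)
E
```

```text
pics
{'t': np.float64(0.0), 'q': array([-1.286,  0.131,  1.489, -0.   ,  1.523, -0.085]), 'dq': array([-0.001,  0.   , -0.   ,  0.002,  0.002,  0.   ]), 'joint_torque': array([ 2.0000e-03, -5.5983e+01, -4.9176e+01,  7.7000e-02,  3.5000e-02,
       -0.0000e+00]), 'tool_pos': array([ 0.217, -0.559,  0.218]), 'orientation': array([-3.086, -0.577,  0.   ]), 'force': array([-0.131,  0.566, -0.132]), 'wrist_torque': array([0.022, 0.024, 0.032]), 'opening': np.float64(0.093)} 0.0188
scene bolt_head {'at': [229.8, 337.0], 'conf': 0.87}
scene pivot {'at': [239.3, 299.8], 'conf': 0.77}
scene middle_hole {'at': [216.3, 328.1], 'conf': 0.89}
scene last_hole {'at': [208.6, 287.8], 'conf': 0.69}
scene last_hole {'at': [296.8, 440.2], 'conf': 0.54}
scene bolt_tip {'at': [248.1, 334.7], 'conf': 0.53}
top bolt_head {'at': [162.0, 273.2], 'conf': 0.61}
top bolt_head {'at': [223.5, 299.9], 'conf': 0.25}
top pivot {'at': [149.1, 311.7], 'conf': 0.81}
top middle_hole {'at': [189.0, 315.2], 'conf': 0.67}
top last_hole {'at': [158.3, 348.6], 'conf': 0.83}
top bolt_tip {'at': [173.8, 275.9], 'conf': 0.72}
top bolt_tip {'at': [221.3, 460.2], 'conf': 0.4}
```

View pics/scene0.png

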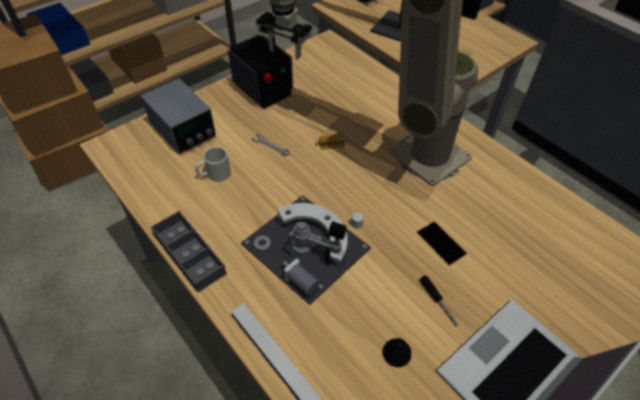

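View pics/top0.png

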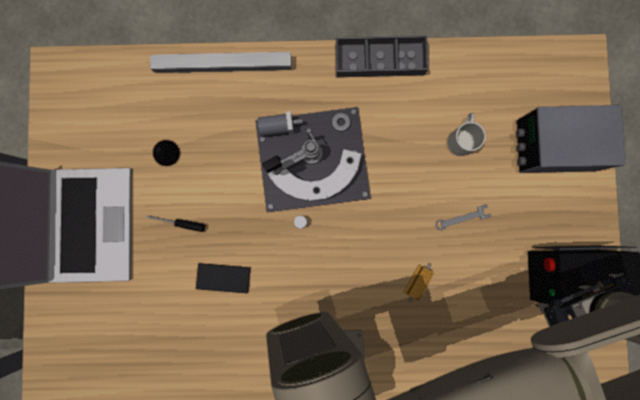

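```bash
python3 - <<'E'
from h import *
d=np.load('top0.npy')
for n,u,v,h in(("pivot",311.7,149.1,.06),("mid",315.2,189,.06),("last",348.6,158.3,.06),("head",273.2,162,.155),("tip",275.9,173.8,.07)):
    print(n,wz("top",u,v,h).round(4))
for n,u,v,h in(("pivot",299.8,239.3,.06),("mid",328.1,216.3,.06),("last",287.8,208.6,.06),("head",337,229.8,.155)):
    print("s",n,wz("scene",u,v,h).round(4))
m=robot.camera_model("top");print(np.round(m["pose"],3),m["camera_matrix"])
im=cv2.imread('pics/top0.png')[90:240,220:400];cv2.imwrite('pics/topc.png',cv2.resize(im,None,fx=4,fy=4,interpolation=cv2.INTER_CUBIC))
print(d[150:175:3,258:290:4].round(3))
E
```

```text
pivot [0.6117 0.0235 0.06  ]
mid [0.5009 0.016  0.06  ]
last [ 0.5839 -0.0777  0.06  ]
head [0.5631 0.1201 0.155 ]
tip [0.5438 0.1222 0.07  ]
s pivot [0.6176 0.0237 0.06  ]
s mid [0.4965 0.0117 0.06  ]
s last [ 0.5742 -0.0915  0.06  ]
s head [0.5567 0.1175 0.155 ]
[[-0.021 -0.997  0.07   0.383]
 [-1.     0.021  0.    -0.002]
 [-0.002 -0.07  -0.998  1.299]
 [ 0.     0.     0.     1.   ]] [[453.47411108   0.         322.01609937]
 [  0.         453.47411108 199.89470382]
 [  0.           0.           1.        ]]
[[1.307 1.303 1.301 1.304 1.303 1.299 1.304 1.304]
 [1.309 1.302 1.303 1.298 1.3   1.299 1.302 1.303]
 [1.311 1.303 1.304 1.308 1.132 1.141 1.303 1.309]
 [1.313 1.299 1.303 1.126 1.131 1.13  1.299 1.226]
 [1.309 1.3   1.126 1.129 1.126 1.127 1.228 1.223]
 [1.312 1.299 1.127 1.127 1.127 1.143 1.169 1.229]
 [1.308 1.3   1.125 1.128 1.147 1.218 1.224 1.247]
 [1.309 1.302 1.293 1.159 1.216 1.216 1.248 1.248]
 [1.306 1.296 1.3   1.246 1.245 1.246 1.251 1.248]]
```

View pics/topc.png

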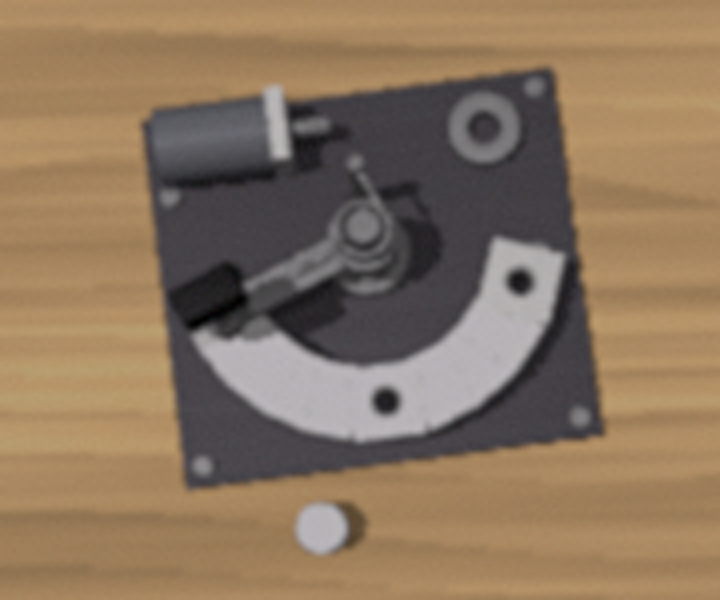

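The scene camera shows the rig near the centre, with the black head at about (337,230) and the coupling at (357,219). In the top view the head is at about (273,162), the middle hole at (316,190), the last hole at (350,160) and the bearing at (341,121). The nets agree with this. Next I'll refine the geometry.

```bash
cat > fit.py <<'E'
from h import *
from scipy.optimize import least_squares
import sys
E
python3 - <<'E'
from h import *
im=cv2.imread('pics/top0.png').astype(float).mean(2)
def cen(u,v,r=7):
    ys,xs=np.mgrid[v-r:v+r+1,u-r:u+r+1]; p=im[v-r:v+r+1,u-r:u+r+1]; wt=np.clip(130-p,0,None)*((xs-u)**2+(ys-v)**2<r*r)
    return (wt*xs).sum()/wt.sum(),(wt*ys).sum()/wt.sum()
M=cen(316,190);L=cen(350,160);print(M,L)
m=wz("top",*M,.057)[:2];l=wz("top",*L,.057)[:2];print(m,l,np.linalg.norm(m-l),"want",.22*np.sin(.6))
# pivot from holes
mid=(m+l)/2;d=(l-m)/np.linalg.norm(l-m);n=np.array([-d[1],d[0]]);p=mid+n*.11*np.cos(.6);
print("pivot",p,"mid ang",np.arctan2(*(m-p)[::-1])%6.283-np.pi)
a=np.arctan2(*(l-m)[::-1])
# corners at z=.01
for u,v in((145,120),(552,70),(605,434),(188,488)):
    print(wz("top",220+u/4,90+v/4,.01)[:2])
for q in("bolt_head",):
    for c in("scene","top"):
        for r in robot.silhouettes(c,q)[:1]:print(c,r['rect'],r['conf'],r['pixels'].sum())
d=np.load('top0.npy');pts=[]
for v in range(145,180):
    for u in range(255,290):
        if d[v,u]>0:
            P=w("top",u,v,d[v,u])
            if .15<P[2]<.2:pts.append(P)
pts=np.array(pts);print(len(pts),pts.mean(0),np.median(pts[:,2]),cv2.minAreaRect((pts[:,:2]*1000).astype(np.float32)))
E
```

```text
(np.float64(316.0649333509304), np.float64(189.82407285205227)) (np.float64(349.50328677074776), np.float64(159.95247877293895))
[0.49886559 0.01370473] [ 0.57976901 -0.08029042] 0.12401794556021709 want 0.12422134414690779
pivot [0.60812613 0.02593223] mid ang 0.11126240361036643
[0.70913781 0.18288597]
[ 0.7395869  -0.11162055]
[ 0.47513646 -0.14241739]
[0.44283572 0.15511147]
scene [338.4, 233.8, 23.8, 26.6] 0.76 308
top [273.7, 164.3, 15.6, 20.3] 0.8 228
202 [0.55624929 0.12076181 0.17811252] 0.1802268955096209 ((557.9772338867188, 121.73563385009766), (24.509370803833008, 43.634918212890625), 26.718225479125977)
```

```bash
python3 -m handwheel '.076 .151 .14 0 0 .142; .152 .303 .27 0 0 .284; .227 .454 .27 0 0 .427; .303 .606 .27 0 0 .569; .379 .757 .27 0 0 .711' -1 50
python3 -m handwheel '.076 .151 0 0 0 .142; .152 .303 0 0 0 .284; .227 .454 0 0 0 .427; .303 .606 0 0 0 .569; .379 .757 0 0 0 .711'
python3 -m handwheel '.076 .151 0 0 0 .142; .152 .303 0 0 0 .284; .227 .454 0 0 0 .427; .303 .606 0 0 0 .569; .379 .757 0 0 0 .711'
python3 -m handwheel '0 0 0 0 0 0;0 0 0 0 0 0'
python3 - <<'E'
from h import *
s=robot.read_state();print({k:np.round(v,4) for k,v in s.items()})
r=R.from_rotvec(s['orientation']).as_matrix();print(r.round(4),np.arctan2(r[1,1],r[0,1]))
im,d=cam("wrist");save("w1",im);np.save("w1.npy",d)
print(robot.camera_model("wrist"))
for q in("bolt_head","pivot","middle_hole","last_hole"):
    print(q,robot.tip_of("wrist",q)[:2])
E
```

```text
t: 1.2
tool_pos: [0.3189, -0.3558, 0.3001]
orientation: [2.804, 1.411, 0.001]
force: [1.6, 0.3, -0.1]
opening: 0.0934
t: 1.7
tool_pos: [0.4306, -0.1316, 0.2993]
orientation: [2.307, 2.13, 0.001]
force: [0.3, -0.6, -0.6]
opening: 0.0928
t: 2.2
tool_pos: [0.5426, 0.0922, 0.2991]
orientation: [1.631, 2.684, 0.001]
force: [0.7, -1.7, 0.9]
opening: 0.0928
t: 2.4
tool_pos: [0.5419, 0.091, 0.2983]
orientation: [-1.635, -2.682, 0.002]
force: [-1.0, -0.0, 0.1]
opening: 0.0932
{'t': np.float64(2.4), 'q': array([ 7.3400e-02, -2.4700e-02,  1.5050e+00, -3.0000e-04,  1.6625e+00,
       -4.0270e-01]), 'dq': array([-0.0442, -0.0338,  0.0187, -0.0038,  0.0043,  0.0036]), 'joint_torque': array([  1.8212, -47.4787, -50.1316,   0.3621,  -0.0856,  -0.0729]), 'tool_pos': array([0.5419, 0.091 , 0.2983]), 'orientation': array([-1.6346e+00, -2.6819e+00,  1.5000e-03]), 'force': array([-1.0008, -0.0462,  0.1289]), 'wrist_torque': array([-0.0099, -0.0756, -0.0157]), 'opening': np.float64(0.0932)}
[[-4.583e-01  8.888e-01 -1.200e-03]
 [ 8.888e-01  4.583e-01 -4.000e-04]
 [ 2.000e-04 -1.200e-03 -1.000e+00]] 0.4760756618662948
{'camera_matrix': array([[309.70691629,   0.        , 318.1764324 ],
       [  0.        , 309.70691629, 199.65665322],
       [  0.        ,   0.        ,   1.        ]]), 'tool_from_camera': array([[-7.54061872e-04, -9.63581482e-01, -2.67413834e-01,
         7.28854339e-02],
       [ 9.99997356e-01, -1.30752759e-03,  1.89163547e-03,
         5.73686453e-04],
       [-2.17239587e-03, -2.67411700e-01,  9.63579921e-01,
        -1.65129366e-01],
       [ 0.00000000e+00,  0.00000000e+00,  0.00000000e+00,
         1.00000000e+00]])}
bolt_head [{'at': [167.9, 348.1], 'conf': 0.57}]
pivot [{'at': [233.2, 341.6], 'conf': 0.62}, {'at': [144.5, 235.0], 'conf': 0.44}]
middle_hole [{'at': [210.8, 265.9], 'conf': 0.8}]
last_hole [{'at': [279.7, 291.6], 'conf': 0.85}]
```

View pics/w1.png

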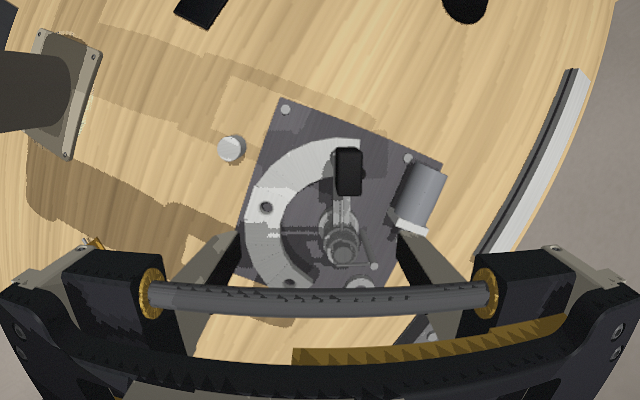

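```bash
cat >> h.py <<'E'
def wr(pts,h,s=None):
    "wrist pixels (col,row) -> world at height h"
    s=s or robot.read_state();m=robot.camera_model("wrist");K=np.array(m["camera_matrix"]);T=np.array(m["tool_from_camera"])
    Rt=R.from_rotvec(s['orientation']).as_matrix();out=[]
    for u,v in pts:
        a=np.array([u-K[0,2],v-K[1,2]])/K[0,0];t=np.linalg.norm(a)
        c=np.r_[a/t*np.sin(t),np.cos(t)];d=Rt@T[:3,:3]@c;o=Rt@T[:3,3]+s['tool_pos']
        out.append(o+d*(h-o[2])/d[2])
    return np.array(out)
E
python3 - <<'E'
from h import *
im=cv2.imread('pics/w1.png')
cv2.imwrite('pics/w1c.png',cv2.resize(im[120:300,220:400],None,fx=3.3,fy=3.3,interpolation=cv2.INTER_CUBIC))
g=im.astype(float).mean(2)
def cen(u,v,r=8):
    ys,xs=np.mgrid[v-r:v+r+1,u-r:u+r+1]; p=g[v-r:v+r+1,u-r:u+r+1]; wt=np.clip(120-p,0,None)*((xs-u)**2+(ys-v)**2<r*r)
    return (wt*xs).sum()/wt.sum(),(wt*ys).sum()/wt.sum()
M=cen(266,208);print(M);print(wr([M],.058),wr([(290,283)],.058))
print(wr([(345,240)],.09))
for r in robot.silhouettes("wrist","bolt_head")[:1]:
    print(r['rect'],r['conf']);p=r['pixels'];o=im.copy();o[p]=(0,0,255);cv2.imwrite('pics/w1s.png',o[120:300,220:400])
E
```

```text
(np.float64(265.357174392936), np.float64(206.27452538631346))
[[0.50066856 0.01216457 0.058     ]] [[ 0.58293976 -0.08249752  0.058     ]]
[[0.61374673 0.02858263 0.09      ]]
[349.1, 171.6, 30.6, 55.5] 0.84
```

View pics/w1c.png

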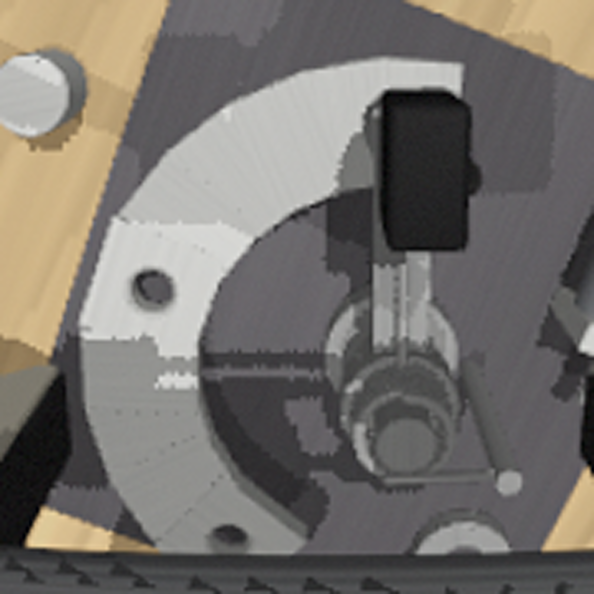

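```bash
python3 - <<'E'
from h import *
d=np.load('w1.npy');m=robot.camera_model("wrist");K=m["camera_matrix"];s=robot.read_state();T=m["tool_from_camera"];Rt=R.from_rotvec(s['orientation']).as_matrix()
pts=[]
for v in range(140,205):
    for u in range(325,372):
        a=np.array([u-K[0,2],v-K[1,2]])/K[0,0];t=np.linalg.norm(a);c=np.r_[a/t*np.sin(t),np.cos(t)]
        if d[v,u]>0:
            P=Rt@(T[:3,:3]@(c*d[v,u]/c[2])+T[:3,3])+s['tool_pos']
            if P[2]>.172:pts.append(P)
pts=np.array(pts);print(len(pts),pts.mean(0),np.percentile(pts[:,2],[5,50,95]),cv2.minAreaRect((pts[:,:2]*1000).astype(np.float32)))
print(wr([(338.2,152),(361.8,152),(361.8,195),(338.2,195)],.180))
E
```

```text
1172 [0.5595186  0.12050394 0.18100895] [0.17898986 0.18126304 0.18251407] ((560.22412109375, 120.09469604492188), (23.65972900390625, 44.312259674072266), 27.230632781982422)
[[0.54151353 0.13296277 0.18      ]
 [0.5610004  0.14314452 0.18      ]
 [0.58084039 0.10695357 0.18      ]
 [0.56064784 0.09665738 0.18      ]]
```

```bash
python3 -m handwheel '.057 .1 -.1 0 0 .008;.057 .1 -.22 0 0 .008;.057 .1 -.34 0 0 .008;.057 .1 -.46 0 0 .008;.057 .1 -.52 0 0 .008' -1 50
python3 -m handwheel '0 0 0 0 0 0;0 0 0 0 0 0'
python3 - <<'E'
from h import *
im,d=cam("scene");save("s2",im[150:300,230:430])
im,d=cam("wrist");save("w2",im)
s=robot.read_state();print(s['tool_pos'],s['force'])
E
```

```text
t: 3.2
tool_pos: [0.5571, 0.1189, 0.1392]
orientation: [-1.629, -2.682, 0.004]
force: [0.0, -0.3, 0.5]
opening: 0.0935
t: 3.4
tool_pos: [0.5593, 0.1194, 0.1436]
orientation: [1.63, 2.685, 0.0]
force: [0.9, 0.1, 0.3]
opening: 0.0927
[0.56045493 0.11983122 0.14516862] [ 0.11227049 -0.57559479  0.58893708]
```

View pics/w2.png

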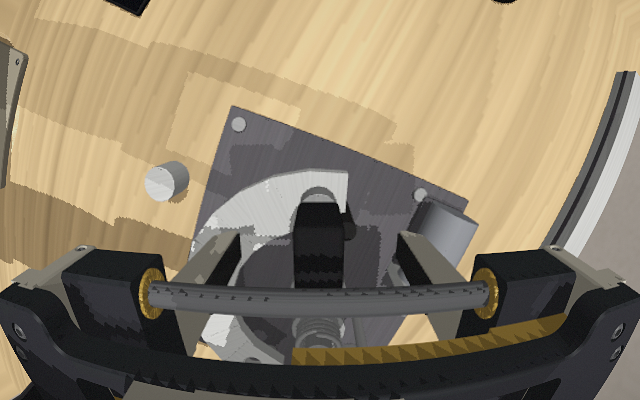

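View pics/s2.png

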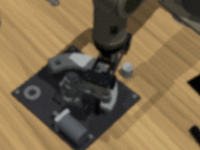

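The wrist view shows the head at about (318,245), between the open jaws and clear of both fingers. I'll close now.

```bash
python3 -m handwheel '0 0 0 0 0 0;0 0 0 0 0 0;0 0 0 0 0 0;0 0 0 0 0 0;0 0 0 0 0 0' 1 50
python3 -m handwheel '0 0 0 0 0 0;0 0 0 0 0 0;0 0 0 0 0 0;0 0 0 0 0 0;0 0 0 0 0 0'
python3 - <<'E'
from h import *
s=robot.read_state();print({k:np.round(v,4) for k,v in s.items()})
E
```

```text
t: 4.0
tool_pos: [0.5591, 0.1201, 0.1429]
orientation: [1.629, 2.686, 0.0]
force: [0.6, 0.0, -0.1]
opening: 0.0578
t: 4.5
tool_pos: [0.5596, 0.1204, 0.1428]
orientation: [1.629, 2.686, 0.002]
force: [3.3, 1.0, -2.0]
opening: 0.0239
{'t': np.float64(4.5), 'q': array([ 1.2200e-01,  1.0260e-01,  1.6581e+00,  5.0000e-04,  1.3795e+00,
       -3.5860e-01]), 'dq': array([ 0.0015,  0.003 , -0.0009, -0.0013,  0.0041,  0.0017]), 'joint_torque': array([ -0.5043, -53.7436, -46.999 ,  -0.4014,   1.2531,  -0.1   ]), 'tool_pos': array([0.5596, 0.1204, 0.1428]), 'orientation': array([1.6286e+00, 2.6856e+00, 1.9000e-03]), 'force': array([ 3.2736,  1.0111, -2.0161]), 'wrist_torque': array([ 0.1847, -0.6174, -0.0558]), 'opening': np.float64(0.0239)}
```

```bash
cat > arc.py <<'E'
import sys,numpy as np
# px py tx ty step n : tx,ty current commanded tcp
px,py,tx,ty,step,n=map(float,sys.argv[1:7])
v0=np.array([tx-px,ty-py]);cur=v0
for c in range(int(n)):
    out=[]
    for k in range(1,6):
        a=step*k/5;r=np.array([[np.cos(a),-np.sin(a)],[np.sin(a),np.cos(a)]])
        d=(r@cur-cur)/.3;out.append("%.3f %.3f 0 0 0 %.3f"%(d[0],d[1],np.degrees(a)/45))
    cur=r@cur
    print(";".join(out), cur+[px,py])
E
python3 arc.py .6091 .0253 .5593 .1204 .3 4
```

```text
-0.019 -0.011 0 0 0 0.076;-0.037 -0.022 0 0 0 0.153;-0.054 -0.035 0 0 0 0.229;-0.071 -0.049 0 0 0 0.306;-0.086 -0.063 0 0 0 0.382 [0.53342027 0.10143559]
-0.015 -0.016 0 0 0 0.076;-0.029 -0.032 0 0 0 0.153;-0.041 -0.049 0 0 0 0.229;-0.053 -0.067 0 0 0 0.306;-0.064 -0.086 0 0 0 0.382 [0.51430079 0.07567022]
-0.009 -0.019 0 0 0 0.076;-0.018 -0.039 0 0 0 0.153;-0.025 -0.059 0 0 0 0.229;-0.031 -0.080 0 0 0 0.306;-0.036 -0.101 0 0 0 0.382 [0.50364943 0.04540543]
-0.003 -0.021 0 0 0 0.076;-0.005 -0.043 0 0 0 0.153;-0.006 -0.064 0 0 0 0.229;-0.006 -0.085 0 0 0 0.306;-0.004 -0.107 0 0 0 0.382 [0.50241767 0.01334468]
```

```bash
python3 -m handwheel '-.019 -.011 0 0 0 .076;-.037 -.022 0 0 0 .153;-.054 -.035 0 0 0 .229;-.071 -.049 0 0 0 .306;-.086 -.063 0 0 0 .382' 1 50
python3 -c "
from h import *
s=robot.read_state();print(s['tool_pos'],s['force'],s['wrist_torque'],s['opening'])"
```

```text
t: 5.0
tool_pos: [0.5338, 0.1016, 0.1428]
orientation: [1.205, 2.9, 0.002]
force: [4.8, 2.7, -3.5]
opening: 0.0238
[0.53376856 0.10157058 0.14284703] [ 4.83612473  2.65156464 -3.46783151] [ 0.41062613 -0.94792039 -0.24144469] 0.02380273166088472
```

```bash
python3 -m handwheel '-.015 -.016 0 0 0 .076;-.029 -.032 0 0 0 .153;-.041 -.049 0 0 0 .229;-.053 -.067 0 0 0 .306;-.064 -.086 0 0 0 .382'
python3 -m handwheel '-.009 -.019 0 0 0 .076;-.018 -.039 0 0 0 .153;-.025 -.059 0 0 0 .229;-.031 -.080 0 0 0 .306;-.036 -.101 0 0 0 .382'
python3 -m handwheel '-.003 -.021 0 0 0 .076;-.005 -.043 0 0 0 .153;-.006 -.064 0 0 0 .229;-.006 -.085 0 0 0 .306;-.004 -.107 0 0 0 .382'
python3 -m handwheel '0 0 0 0 0 0'
python3 - <<'E'
from h import *
s=robot.read_state();print(s['tool_pos'],s['force'],s['wrist_torque'],s['opening'])
im,d=cam("wrist");save("w3",im)
im,d=cam("top");save("t3",cv2.resize(im[90:240,220:400],None,fx=4,fy=4,interpolation=cv2.INTER_CUBIC))
im,d=cam("scene");save("s3",cv2.resize(im[170:310,230:390],None,fx=4,fy=4,interpolation=cv2.INTER_CUBIC))
E
```

```text
t: 5.5
tool_pos: [0.5145, 0.0759, 0.1428]
orientation: [0.758, 3.048, 0.003]
force: [4.6, 4.7, -3.9]
opening: 0.0238
t: 6.0
tool_pos: [0.5037, 0.0458, 0.1429]
orientation: [0.294, 3.127, 0.003]
force: [5.1, 5.8, -4.7]
opening: 0.0237
t: 6.5
tool_pos: [0.5022, 0.0139, 0.1428]
orientation: [-0.176, 3.136, 0.003]
force: [2.5, 6.1, -1.1]
opening: 0.0238
t: 6.6
tool_pos: [0.5023, 0.0136, 0.1428]
orientation: [-0.174, 3.136, 0.003]
force: [1.8, 7.3, -1.5]
opening: 0.024
[0.50226206 0.01362673 0.14281872] [ 1.84808976  7.26229122 -1.54608609] [ 1.13324875 -0.45264598 -0.27636683] 0.023995941740917667
```

View pics/w3.png

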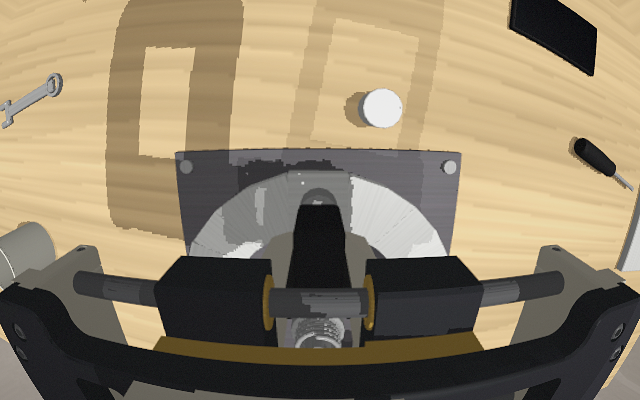

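View pics/s3.png

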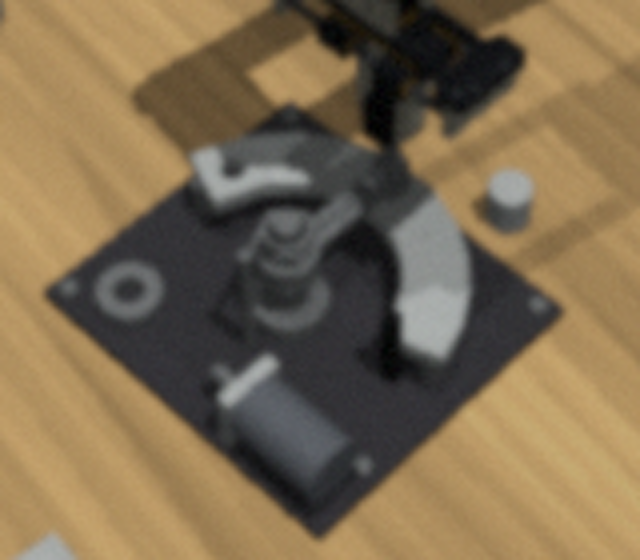

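View pics/t3.png

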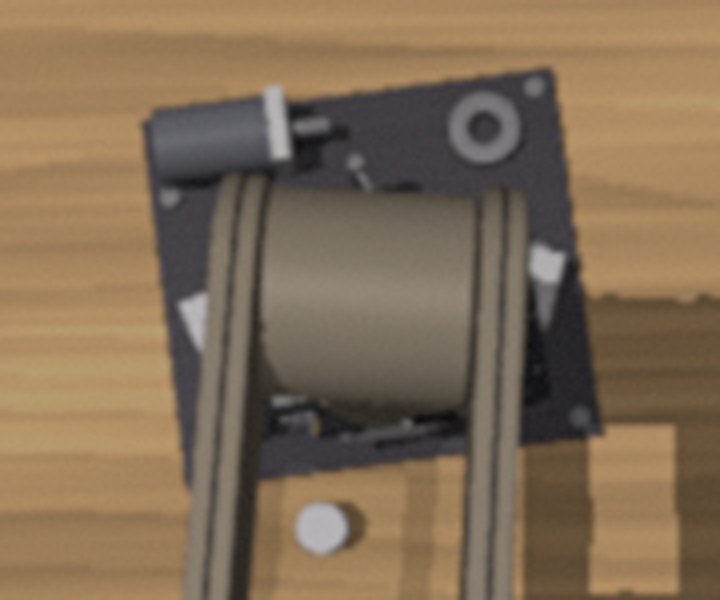

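```bash
python3 -m handwheel '0 0 -.01 0 0 0;0 0 -.02 0 0 0;0 0 -.03 0 0 0;0 0 -.033 0 0 0'
python3 -m handwheel '0 0 -.01 0 0 0;0 0 -.02 0 0 0;0 0 -.02 0 0 0'
python3 -c "
from h import *
s=robot.read_state();print(s['tool_pos'],s['force'],s['wrist_torque'],s['opening'])"
```

```text
t: 7.15
tool_pos: [0.5022, 0.0141, 0.1331]
orientation: [-0.172, 3.136, 0.003]
force: [-0.0, 5.1, 2.3]
opening: 0.0238
t: 7.45
tool_pos: [0.5022, 0.0142, 0.1269]
orientation: [-0.171, 3.136, 0.003]
force: [2.0, 6.6, -2.3]
opening: 0.0238
[0.50223337 0.01416569 0.12685555] [ 2.01569402  6.57728147 -2.30810953] [ 0.95387533 -0.57615128 -0.38486167] 0.023755049186680855
```

```bash
python3 -m handwheel '0 0 -.01 0 0 0;0 0 -.02 0 0 0;0 0 -.02 0 0 0'
python3 -m handwheel '0 0 -.01 0 0 0;0 0 -.015 0 0 0;0 0 -.015 0 0 0'
python3 -c "
from h import *
s=robot.read_state();print(s['tool_pos'],s['force'],s['wrist_torque'],s['opening'])
im,d=cam('wrist');save('w4',im)
im,d=cam('scene');save('s4',cv2.resize(im[170:310,230:390],None,fx=4,fy=4,interpolation=cv2.INTER_CUBIC))
"
```

```text
t: 7.75
tool_pos: [0.5022, 0.0142, 0.1208]
orientation: [-0.171, 3.136, 0.003]
force: [2.7, 6.0, -2.0]
opening: 0.0236
t: 8.05
tool_pos: [0.5022, 0.0141, 0.1165]
orientation: [-0.171, 3.136, 0.003]
force: [1.3, 6.3, -0.4]
opening: 0.024
[0.50221797 0.01413872 0.11648969] [ 1.26399542  6.33859398 -0.39989791] [ 0.98349973 -0.39482959 -0.35587872] 0.024014018705895087
```

View pics/w4.png

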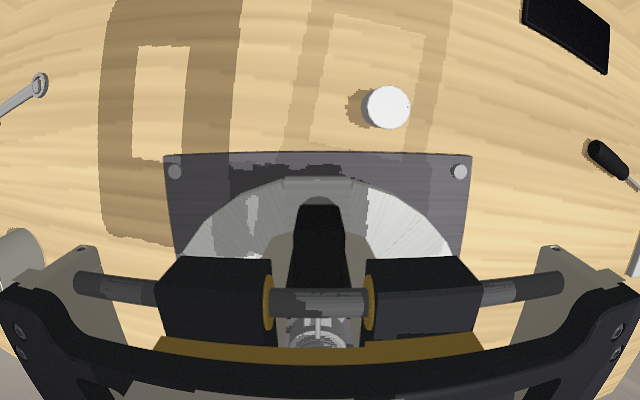

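View pics/s4.png

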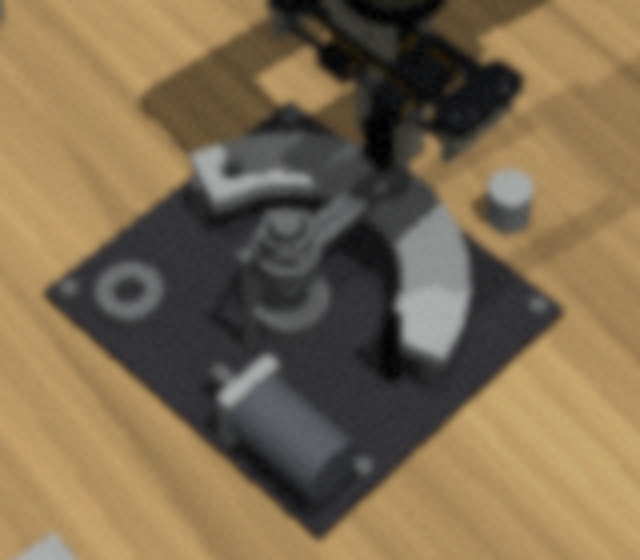

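The head has travelled down with the gripper and keeps the same place in the wrist view (about (318,245)). It is about 26 mm down, so the pin is in the hole. I'll push the last few millimetres until it stops.

```bash
python3 -m handwheel '0 0 -.005 0 0 0;0 0 -.01 0 0 0;0 0 -.01 0 0 0'
python3 -m handwheel '0 0 -.003 0 0 0;0 0 -.006 0 0 0;0 0 -.006 0 0 0'
python3 -c "
from h import *
s=robot.read_state();print(s['tool_pos'],s['force'],s['wrist_torque'],s['opening'])"
```

```text
t: 8.45
tool_pos: [0.5022, 0.0141, 0.1136]
orientation: [-0.171, 3.136, 0.003]
force: [1.6, 5.3, 0.3]
opening: 0.0237
t: 8.75
tool_pos: [0.5022, 0.0141, 0.1119]
orientation: [-0.171, 3.136, 0.003]
force: [1.3, 6.1, 0.9]
opening: 0.0238
[0.50224592 0.01412882 0.11192159] [1.30992134 6.12090345 0.86150343] [ 0.96035286 -0.22507237 -0.363426  ] 0.02379742389079521
```

```bash
python3 -m handwheel '0 0 -.004 0 0 0;0 0 -.007 0 0 0;0 0 -.007 0 0 0'
python3 -m handwheel '0 0 -.004 0 0 0;0 0 -.007 0 0 0;0 0 -.007 0 0 0'
python3 -c "
from h import *
s=robot.read_state();print(s['tool_pos'],s['force'],s['wrist_torque'],s['opening'])"
```

```text
t: 9.05
tool_pos: [0.5023, 0.014, 0.1114]
orientation: [-0.172, 3.136, 0.002]
force: [-7.4, 5.4, 14.0]
opening: 0.0236
t: 9.35
tool_pos: [0.5024, 0.0138, 0.1112]
orientation: [-0.172, 3.136, 0.002]
force: [-16.6, 4.8, 30.8]
opening: 0.0239
[0.50244863 0.01382261 0.11120975] [-16.59070562   4.83242081  30.81926062] [ 0.89747833  2.66537111 -0.22675233] 0.023912193663155484
```

```bash
python3 -m handwheel '0 .003 .003 0 0 -.01;0 .006 .006 0 0 -.02;0 .009 .007 0 0 -.03;0 .009 .007 0 0 -.03'
python3 -c "
from h import *
s=robot.read_state();print(s['tool_pos'],s['force'],s['wrist_torque'],s['opening'])"
```

```text
t: 9.75
tool_pos: [0.5022, 0.016, 0.1114]
orientation: [-0.135, 3.138, 0.0]
force: [-7.6, 1.7, 15.2]
opening: 0.0234
[0.50217729 0.01601668 0.11139225] [-7.61254033  1.66576538 15.20647547] [ 0.1694698   1.18302704 -0.08632607] 0.02343940602451334
```

```bash
python3 -m handwheel '0 0 0 0 0 0;0 0 0 0 0 0;0 0 0 0 0 0;0 0 0 0 0 0;0 0 0 0 0 0' -.4
python3 -m handwheel '0 0 .1 0 0 0;0 0 .23 0 0 0;0 0 .35 0 0 0;0 0 .4 0 0 0'
python3 - <<'E'
from h import *
s=robot.read_state();print(s['tool_pos'],s['force'],s['wrist_torque'],s['opening'])
im,d=cam("wrist");save("w5",im);np.save("w5.npy",d)
im,d=cam("scene");save("s5",cv2.resize(im[170:310,230:390],None,fx=4,fy=4,interpolation=cv2.INTER_CUBIC))
m=robot.camera_model("wrist");K=m["camera_matrix"];T=m["tool_from_camera"];Rt=R.from_rotvec(s['orientation']).as_matrix();d=np.load('w5.npy')
pts=[]
for v in range(120,270):
    for u in range(250,390):
        a=np.array([u-K[0,2],v-K[1,2]])/K[0,0];t=np.linalg.norm(a);c=np.r_[a/t*np.sin(t),np.cos(t)]
        if d[v,u]>0:
            P=Rt@(T[:3,:3]@(c*d[v,u]/c[2])+T[:3,3])+s['tool_pos']
            if .142<P[2]<.19:pts.append(P)
pts=np.array(pts);print(len(pts),pts.mean(0),np.percentile(pts[:,2],[5,50,95]),cv2.minAreaRect((pts[:,:2]*1000).astype(np.float32)))
E
```

```text
t: 10.25
tool_pos: [0.502, 0.0156, 0.1093]
orientation: [0.135, -3.138, 0.0]
force: [0.1, -0.6, -1.1]
opening: 0.0593
t: 10.65
tool_pos: [0.5038, 0.0155, 0.2336]
orientation: [-0.135, 3.133, -0.001]
force: [1.1, -0.9, 0.3]
opening: 0.065
[0.50377558 0.01548639 0.23363239] [ 1.06944543 -0.87974371  0.25008362] [ 0.04970139 -0.17458004 -0.0064871 ] 0.06500543480593575
1466 [0.49984749 0.01579297 0.14880828] [0.14672474 0.14897872 0.15022541] ((501.10980224609375, 15.954179763793945), (45.179019927978516, 24.19666290283203), 5.066530704498291)
```

View pics/w5.png

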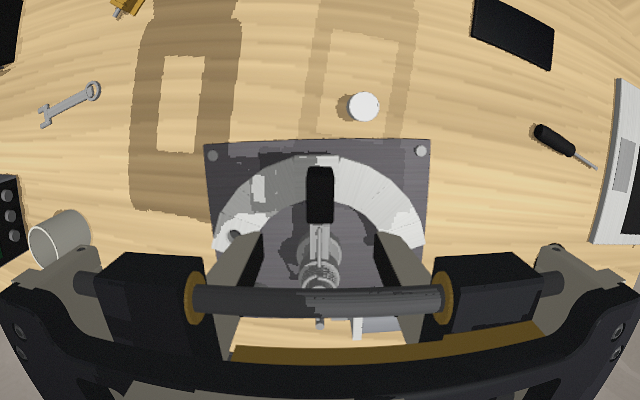

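View pics/s5.png

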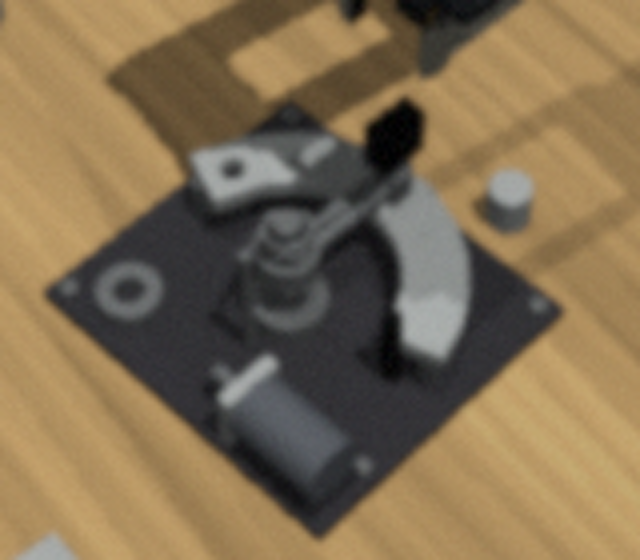

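Both views show the bolt home in the middle hole. The head is at (318,195) in the wrist view, its top at 0.149–0.150 m, and the arm has been released and is standing still. Next I turn the gripper half a turn so the wrist has range for the second swing.

```bash
for i in 1; do :; done
python3 -m handwheel '0 0 0 0 0 -.16;0 0 0 0 0 -.32;0 0 0 0 0 -.48;0 0 0 0 0 -.64;0 0 0 0 0 -.8'
python3 -m handwheel '0 0 0 0 0 -.16;0 0 0 0 0 -.32;0 0 0 0 0 -.48;0 0 0 0 0 -.64;0 0 0 0 0 -.8'
python3 -m handwheel '0 0 0 0 0 -.16;0 0 0 0 0 -.32;0 0 0 0 0 -.48;0 0 0 0 0 -.64;0 0 0 0 0 -.8'
python3 -m handwheel '0 0 0 0 0 -.16;0 0 0 0 0 -.32;0 0 0 0 0 -.48;0 0 0 0 0 -.64;0 0 0 0 0 -.8'
python3 -m handwheel '0 0 0 0 0 -.16;0 0 0 0 0 -.32;0 0 0 0 0 -.48;0 0 0 0 0 -.64;0 0 0 0 0 -.8'
python3 -m handwheel '0 0 0 0 0 0;0 0 0 0 0 0'
python3 - <<'E'
from h import *
s=robot.read_state();r=R.from_rotvec(s['orientation']).as_matrix();print(s['q'],s['tool_pos'],np.arctan2(-r[1,1],-r[0,1]),r[:,2])
im,d=cam("wrist");save("w6",im);np.save("w6.npy",d)
im,d=cam("top");save("t6",cv2.resize(im[90:240,220:400],None,fx=4,fy=4,interpolation=cv2.INTER_CUBIC))
m=robot.camera_model("wrist");K=m["camera_matrix"];T=m["tool_from_camera"];Rt=r;d=np.load('w6.npy')
pts=[]
for v in range(120,300):
    for u in range(250,390):
        a=np.array([u-K[0,2],v-K[1,2]])/K[0,0];t=np.linalg.norm(a);c=np.r_[a/t*np.sin(t),np.cos(t)]
        if d[v,u]>0:
            P=Rt@(T[:3,:3]@(c*d[v,u]/c[2])+T[:3,3])+s['tool_pos']
            if .142<P[2]<.19:pts.append(P)
pts=np.array(pts);print(len(pts),pts.mean(0),np.percentile(pts[:,2],[5,50,95]),cv2.minAreaRect((pts[:,:2]*1000).astype(np.float32)))
print(robot.tip_of("wrist","last_hole")[:2],robot.tip_of("wrist","pivot")[:2])
E
```

```text
t: 11.25
tool_pos: [0.5009, 0.0157, 0.2265]
orientation: [-0.848, -3.021, 0.001]
force: [0.4, -0.8, 0.7]
opening: 0.0654
t: 11.75
tool_pos: [0.5009, 0.0157, 0.2265]
orientation: [-1.74, -2.611, 0.003]
force: [0.7, 0.5, -0.1]
opening: 0.0645
t: 12.25
tool_pos: [0.5009, 0.0157, 0.2265]
orientation: [-2.463, -1.946, 0.005]
force: [-0.0, 0.1, 0.1]
opening: 0.0646
t: 12.75
tool_pos: [0.5009, 0.0157, 0.2265]
orientation: [-2.944, -1.09, 0.006]
force: [0.1, -0.4, -0.1]
opening: 0.0651
t: 13.25
tool_pos: [0.5009, 0.0157, 0.2265]
orientation: [-3.139, -0.127, 0.006]
force: [0.0, 0.2, -0.1]
opening: 0.0651
t: 13.45
tool_pos: [0.5013, 0.0157, 0.2277]
orientation: [-3.138, -0.141, 0.004]
force: [0.1, 0.1, -0.2]
opening: 0.0651
[-7.09644014e-02 -1.39477537e-01  1.74086081e+00  3.04674995e-05
  1.54290706e+00  1.40989115e+00] [0.50130002 0.01570642 0.22766459] 1.6607355930173666 [-2.68872846e-03  2.21657444e-04 -9.99996361e-01]
1460 [0.50255955 0.01611938 0.14853244] [0.1463982  0.14868029 0.14983073] ((501.7767028808594, 16.22087287902832), (43.36970520019531, 23.831890106201172), 5.474123954772949)
[{'at': [119.8, 410.8], 'conf': 0.65}, {'at': [206.5, 75.9], 'conf': 0.52}] [{'at': [84.5, 321.1], 'conf': 0.62}]
```

View pics/w6.png

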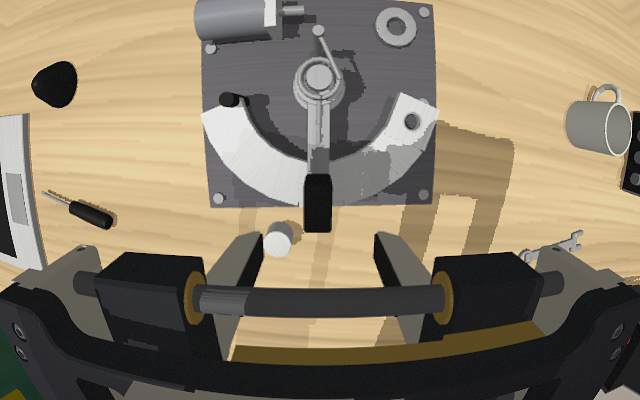

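```bash
python3 - <<'E'
from h import *
g=cv2.imread('pics/w6.png').astype(float).mean(2)
u,v,r=412,121,10
ys,xs=np.mgrid[v-r:v+r+1,u-r:u+r+1];p=g[v-r:v+r+1,u-r:u+r+1];wt=np.clip(90-p,0,None)*((xs-u)**2+(ys-v)**2<r*r)
c=((wt*xs).sum()/wt.sum(),(wt*ys).sum()/wt.sum());print(c,wr([c,(412,121)],.058))
p=np.array([.6091,.0253])
for l in ([.5798,-.0803],wr([c],.058)[0,:2]):
    d=np.array(l)-p;print(np.linalg.norm(d),np.arctan2(d[1],d[0])%6.283)
E
```

```text
(np.float64(408.09538461538466), np.float64(123.05076923076923)) [[ 0.58077661 -0.07785391  0.058     ]
 [ 0.58367352 -0.08212127  0.058     ]]
0.10958946117214008 4.441549891778334
0.10697169137805713 4.444233501003515
```

```bash
python3 -m handwheel '0 0 -.1 0 0 0;0 0 -.2 0 0 0;0 0 -.3 0 0 0;0 0 -.37 0 0 0;0 0 -.385 0 0 0' -.4
python3 -m handwheel '0 0 0 0 0 0;0 0 0 0 0 0;0 0 0 0 0 0;0 0 0 0 0 0' 1 50
python3 -m handwheel '0 0 0 0 0 0;0 0 0 0 0 0;0 0 0 0 0 0;0 0 0 0 0 0' 1 50
python3 -c "
from h import *
s=robot.read_state();print(s['tool_pos'],s['force'],s['wrist_torque'],s['opening'])"
```

```text
t: 14.15
tool_pos: [0.4999, 0.0158, 0.1109]
orientation: [-3.138, -0.137, 0.008]
force: [-0.1, 0.4, 0.0]
opening: 0.065
t: 14.55
tool_pos: [0.5031, 0.0156, 0.1154]
orientation: [3.138, 0.136, 0.004]
force: [-0.1, -0.2, -0.5]
opening: 0.038
t: 14.95
tool_pos: [0.5024, 0.016, 0.1146]
orientation: [-3.138, -0.136, -0.001]
force: [-0.5, 3.8, 5.5]
opening: 0.0237
[0.50241446 0.01595784 0.11462692] [-0.53158178  3.82517525  5.50000721] [ 0.38812654  0.25960524 -0.07427844] 0.02374140975041954
```

```bash
python3 -m handwheel '0 -.004 0 0 0 .015;0 -.008 0 0 0 .03;0 -.008 0 0 0 .03'
python3 -m handwheel '0 0 .01 0 0 0;0 0 .02 0 0 0;0 0 .03 0 0 0;0 0 .04 0 0 0;0 0 .04 0 0 0'
python3 -c "
from h import *
s=robot.read_state();print(s['tool_pos'],s['force'],s['wrist_torque'],s['opening'])"
```

```text
t: 15.25
tool_pos: [0.5026, 0.0142, 0.1146]
orientation: [-3.135, -0.173, -0.002]
force: [-0.4, 6.7, 4.8]
opening: 0.0238
t: 15.75
tool_pos: [0.5025, 0.0143, 0.1259]
orientation: [-3.135, -0.172, -0.002]
force: [2.9, 6.2, -1.7]
opening: 0.0237
[0.50253573 0.01432166 0.12589341] [ 2.8623022   6.15509794 -1.68353929] [ 1.05274584 -0.43884177 -0.33371412] 0.02373165543146405
```

```bash
python3 -m handwheel '0 0 .015 0 0 0;0 0 .03 0 0 0;0 0 .045 0 0 0;0 0 .058 0 0 0;0 0 .058 0 0 0'
python3 - <<'E'
from h import *
s=robot.read_state();print(s['tool_pos'],s['force'],s['wrist_torque'],s['opening'])
im,d=cam("wrist");save("w7",im)
im,d=cam("scene");save("s7",cv2.resize(im[170:310,230:390],None,fx=4,fy=4,interpolation=cv2.INTER_CUBIC))
E
```

```text
t: 16.25
tool_pos: [0.5025, 0.0143, 0.1434]
orientation: [-3.135, -0.172, -0.002]
force: [1.8, 5.4, 0.5]
opening: 0.0234
[0.50251562 0.01429215 0.14344981] [1.78824863 5.42170858 0.49351781] [ 1.04774039 -0.31434658 -0.3809331 ] 0.023414852128798146
```

View pics/w7.png

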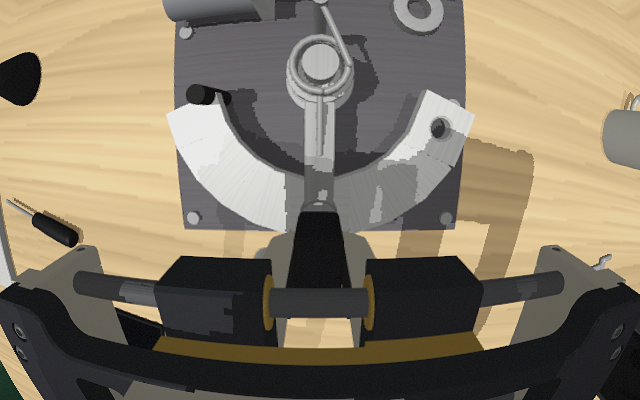

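View pics/s7.png

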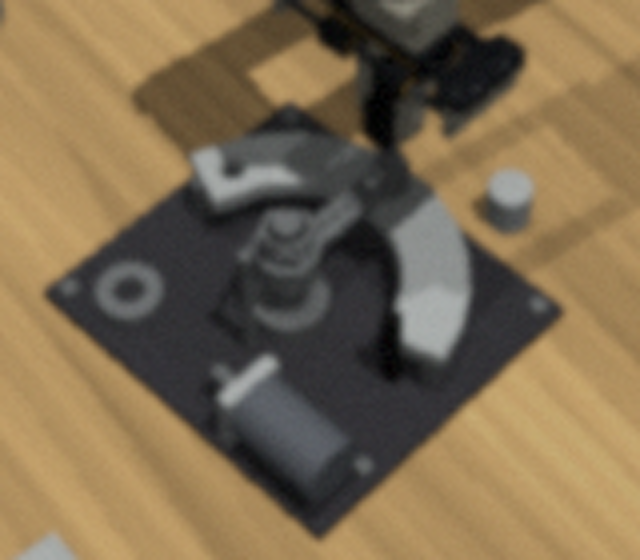

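```bash
python3 arc.py .6091 .0253 .5025 .0142 .3 4
```

```text
0.003 -0.021 0 0 0 0.076;0.007 -0.042 0 0 0 0.153;0.012 -0.063 0 0 0 0.229;0.019 -0.083 0 0 0 0.306;0.027 -0.103 0 0 0 0.382 [ 0.5105414  -0.01680669]
0.009 -0.019 0 0 0 0.076;0.019 -0.038 0 0 0 0.153;0.030 -0.057 0 0 0 0.229;0.043 -0.074 0 0 0 0.306;0.056 -0.091 0 0 0 0.382 [ 0.52738675 -0.04405211]
0.014 -0.016 0 0 0 0.076;0.030 -0.031 0 0 0 0.153;0.046 -0.045 0 0 0 0.229;0.063 -0.058 0 0 0 0.306;0.080 -0.070 0 0 0 0.382 [ 0.55153131 -0.06510252]
0.018 -0.011 0 0 0 0.076;0.037 -0.021 0 0 0 0.153;0.057 -0.029 0 0 0 0.229;0.077 -0.037 0 0 0 0.306;0.098 -0.043 0 0 0 0.382 [ 0.5808183  -0.07807754]
```

The head rose with the gripper by about 29 mm, so the pin tip is about 11 mm clear of the plate. The arm is still over the middle hole. Swinging on.

```bash
python3 -m handwheel '.003 -.021 0 0 0 .076;.007 -.042 0 0 0 .153;.012 -.063 0 0 0 .229;.019 -.083 0 0 0 .306;.027 -.103 0 0 0 .382'
python3 -m handwheel '.009 -.019 0 0 0 .076;.019 -.038 0 0 0 .153;.030 -.057 0 0 0 .229;.043 -.074 0 0 0 .306;.056 -.091 0 0 0 .382'
python3 -m handwheel '.014 -.016 0 0 0 .076;.030 -.031 0 0 0 .153;.046 -.045 0 0 0 .229;.063 -.058 0 0 0 .306;.080 -.070 0 0 0 .382'
```

```text
t: 16.85
tool_pos: [0.5104, -0.0167, 0.1435]
orientation: [-3.073, -0.643, -0.001]
force: [0.8, 7.5, 2.4]
opening: 0.0239
t: 17.35
tool_pos: [0.5269, -0.0439, 0.1432]
orientation: [-2.942, -1.094, -0.0]
force: [0.7, 7.9, 2.0]
opening: 0.0237
t: 17.85
tool_pos: [0.5506, -0.0649, 0.143]
orientation: [-2.746, -1.521, 0.0]
force: [-2.1, 6.0, 2.4]
opening: 0.0238
```

```bash
python3 -m handwheel '.018 -.011 0 0 0 .076;.037 -.021 0 0 0 .153;.057 -.029 0 0 0 .229;.077 -.037 0 0 0 .306;.101 -.044 0 0 0 .393'
python3 -m handwheel '0 0 0 0 0 0'
python3 - <<'E'
from h import *
s=robot.read_state();r=R.from_rotvec(s['orientation']).as_matrix();print(s['tool_pos'],s['force'],s['wrist_torque'],s['opening'],np.arctan2(-r[1,1],-r[0,1]))
p=np.array([.6091,.0253]);d=s['tool_pos'][:2]-p;print(np.linalg.norm(d),np.arctan2(d[1],d[0])%6.283)
im,d=cam("wrist");save("w8",im)
im,d=cam("scene");save("s8",cv2.resize(im[170:310,230:390],None,fx=4,fy=4,interpolation=cv2.INTER_CUBIC))
E
```

```text
t: 18.35
tool_pos: [0.5804, -0.0783, 0.1427]
orientation: [-2.479, -1.925, 0.002]
force: [-4.1, 4.7, 2.3]
opening: 0.024
t: 18.45
tool_pos: [0.5807, -0.0784, 0.1426]
orientation: [-2.479, -1.925, 0.002]
force: [-5.0, 4.9, 2.6]
opening: 0.0241
[ 0.58065582 -0.07841525  0.14257069] [-5.03906729  4.92339329  2.55052791] [ 0.80082122  0.64660532 -0.75531508] 0.024054627179541658 2.891065178379428
0.10754498718785409 4.4445323714765035
```

View pics/w8.png

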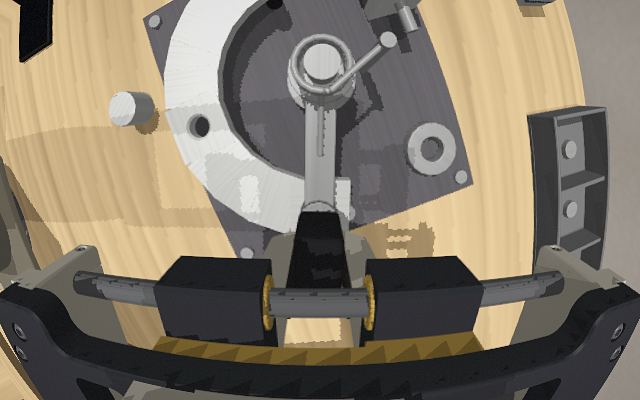

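View pics/s8.png

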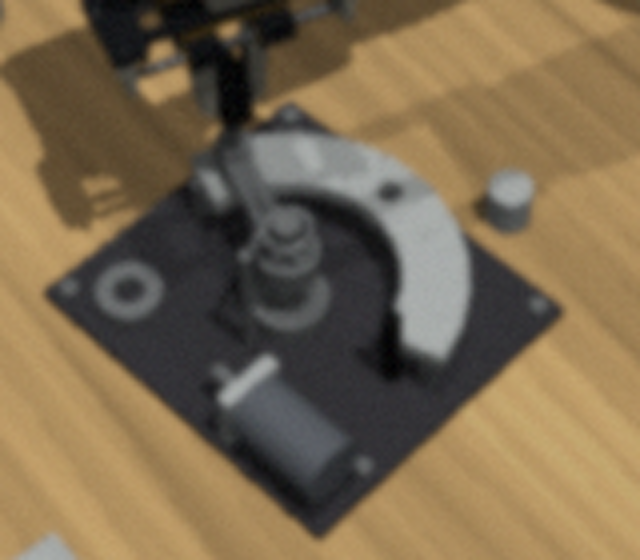

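```bash
python3 -m handwheel '.002 0 -.01 0 0 0;.002 0 -.02 0 0 0;.002 0 -.03 0 0 0;.002 0 -.03 0 0 0'
python3 -m handwheel '0 0 -.01 0 0 0;0 0 -.02 0 0 0;0 0 -.02 0 0 0'
python3 -c "
from h import *
s=robot.read_state();print(s['tool_pos'],s['force'],s['wrist_torque'],s['opening'])"
```

```text
t: 18.95
tool_pos: [0.5802, -0.0783, 0.1329]
orientation: [-2.481, -1.921, 0.003]
force: [-4.6, 4.4, -0.6]
opening: 0.0236
t: 19.25
tool_pos: [0.5802, -0.0782, 0.1269]
orientation: [-2.481, -1.921, 0.003]
force: [-5.0, 4.8, -0.7]
opening: 0.0235
[ 0.58017876 -0.07824049  0.12689567] [-5.01006959  4.78232244 -0.73527986] [ 0.64246293  0.47126641 -0.74518618] 0.02354307514761734
```

```bash
python3 -m handwheel '0 0 -.01 0 0 0;0 0 -.02 0 0 0;0 0 -.02 0 0 0'
python3 -m handwheel '0 0 -.008 0 0 0;0 0 -.013 0 0 0;0 0 -.013 0 0 0'
python3 -m handwheel '0 0 -.004 0 0 0;0 0 -.008 0 0 0;0 0 -.008 0 0 0'
python3 -c "
from h import *
s=robot.read_state();print(s['tool_pos'],s['force'],s['wrist_torque'],s['opening'])"
```

```text
t: 19.55
tool_pos: [0.5802, -0.0782, 0.1209]
orientation: [-2.481, -1.921, 0.003]
force: [-4.3, 4.3, -0.0]
opening: 0.0234
t: 19.85
tool_pos: [0.5803, -0.0783, 0.1172]
orientation: [-2.481, -1.921, 0.003]
force: [-4.6, 4.9, -0.5]
opening: 0.0238
t: 20.15
tool_pos: [0.5803, -0.0783, 0.115]
orientation: [-2.481, -1.921, 0.003]
force: [-5.7, 3.8, 1.0]
opening: 0.0238
[ 0.58031696 -0.07830452  0.11495849] [-5.65716489  3.75497891  1.00426661] [ 0.66025277  0.57687881 -0.75514075] 0.023812685126699536
```

```bash
python3 -m handwheel '0 0 -.004 0 0 0;0 0 -.007 0 0 0;0 0 -.007 0 0 0'
python3 -m handwheel '0 0 -.004 0 0 0;0 0 -.007 0 0 0;0 0 -.007 0 0 0'
python3 -c "
from h import *
s=robot.read_state();print(s['tool_pos'],s['force'],s['wrist_torque'],s['opening'])"
```

```text
t: 20.45
tool_pos: [0.5812, -0.0786, 0.1146]
orientation: [-2.482, -1.923, 0.001]
force: [-7.7, 4.9, 9.0]
opening: 0.0238
t: 20.75
tool_pos: [0.5821, -0.0788, 0.1145]
orientation: [2.483, 1.924, 0.001]
force: [-10.3, 4.5, 20.4]
opening: 0.0237
[ 0.58208225 -0.07884213  0.11448083] [-10.32567168   4.54821572  20.42844806] [ 0.76339276  1.76497318 -0.14835666] 0.023715280619985006
```

```bash
python3 -m handwheel '0 0 -.004 0 0 0;0 0 -.006 0 0 0;0 0 -.006 0 0 0'
python3 -m handwheel '-.003 .001 .003 0 0 -.01;-.006 .002 .006 0 0 -.02;-.009 .002 .008 0 0 -.03;-.009 .002 .008 0 0 -.03'
python3 -c "
from h import *
s=robot.read_state();print(s['tool_pos'],s['force'],s['wrist_torque'],s['opening'])"
```

```text
t: 21.05
tool_pos: [0.5829, -0.079, 0.1144]
orientation: [2.481, 1.924, 0.003]
force: [-12.0, 4.3, 28.0]
opening: 0.024
t: 21.45
tool_pos: [0.5792, -0.078, 0.1145]
orientation: [-2.506, -1.894, -0.001]
force: [-8.8, 5.4, 17.0]
opening: 0.0239
[ 0.57916179 -0.07801617  0.11448949] [-8.76721738  5.41451128 17.02748933] [ 0.85287074  1.49759145 -0.25411147] 0.02388337005142685
```

```bash
python3 -m handwheel '-.003 .001 0 0 0 -.01;-.006 .002 .003 0 0 -.02;-.009 .002 .004 0 0 -.03;-.009 .002 .004 0 0 -.03'
python3 -c "
from h import *
s=robot.read_state();print(s['tool_pos'],s['force'],s['wrist_torque'],s['opening'])"
```

```text
t: 21.85
tool_pos: [0.5783, -0.0778, 0.1147]
orientation: [2.526, 1.864, 0.005]
force: [5.8, 2.9, 2.0]
opening: 0.0236
[ 0.57830182 -0.07780071  0.11466506] [5.79887412 2.90351622 2.02607363] [ 0.2057927  -1.5857257   0.31015882] 0.02355959513090444
```

```bash
python3 -m handwheel '.004 0 -.005 0 0 0;.004 0 -.01 0 0 0;.004 0 -.012 0 0 0;.004 0 -.012 0 0 0'
python3 -m handwheel '0 0 0 0 0 0;0 0 0 0 0 0;0 0 0 0 0 0;0 0 0 0 0 0;0 0 0 0 0 0' -.4
python3 -m handwheel '0 0 .1 0 0 0;0 0 .23 0 0 0;0 0 .35 0 0 0;0 0 .4 0 0 0'
python3 -m handwheel '0 0 0 0 0 0;0 0 0 0 0 0;0 0 0 0 0 0'
python3 - <<'E'
from h import *
s=robot.read_state();print(s['tool_pos'],s['force'],s['wrist_torque'],s['opening'])
im,d=cam("wrist");save("w9",im)
m=robot.camera_model("wrist");K=m["camera_matrix"];T=m["tool_from_camera"];Rt=R.from_rotvec(s['orientation']).as_matrix()
im2,_=cam("scene");save("s9",cv2.resize(im2[170:310,230:390],None,fx=4,fy=4,interpolation=cv2.INTER_CUBIC))
pts=[]
for v in range(120,270):
    for u in range(250,390):
        a=np.array([u-K[0,2],v-K[1,2]])/K[0,0];t=np.linalg.norm(a);c=np.r_[a/t*np.sin(t),np.cos(t)]
        if d[v,u]>0:
            P=Rt@(T[:3,:3]@(c*d[v,u]/c[2])+T[:3,3])+s['tool_pos']
            if .142<P[2]<.19:pts.append(P)
pts=np.array(pts);print(len(pts),pts.mean(0),np.percentile(pts[:,2],[5,50,95]),cv2.minAreaRect((pts[:,:2]*1000).astype(np.float32)))
E
```

```text
t: 22.25
tool_pos: [0.5789, -0.0779, 0.1144]
orientation: [2.525, 1.865, 0.003]
force: [-10.9, 3.9, 29.3]
opening: 0.0238
t: 22.75
tool_pos: [0.5773, -0.078, 0.1095]
orientation: [-2.527, -1.865, 0.001]
force: [0.5, -0.5, -0.5]
opening: 0.0591
t: 23.15
tool_pos: [0.5794, -0.0784, 0.2344]
orientation: [2.524, 1.863, 0.006]
force: [0.6, -0.0, 1.3]
opening: 0.0651
t: 23.45
tool_pos: [0.5765, -0.0777, 0.2273]
orientation: [-2.525, -1.863, 0.004]
force: [-0.1, -0.9, 0.4]
opening: 0.0652
[ 0.57645443 -0.07768752  0.22726338] [-0.06058134 -0.8703531   0.38640612] [-0.00127041 -0.05244468  0.02340819] 0.06517598380490437
1503 [ 0.57933062 -0.0792611   0.14857655] [0.14657357 0.14873974 0.14997789] ((579.1701049804688, -80.38284301757812), (43.38968276977539, 24.706581115722656), 72.47920989990234)
```

View pics/w9.png

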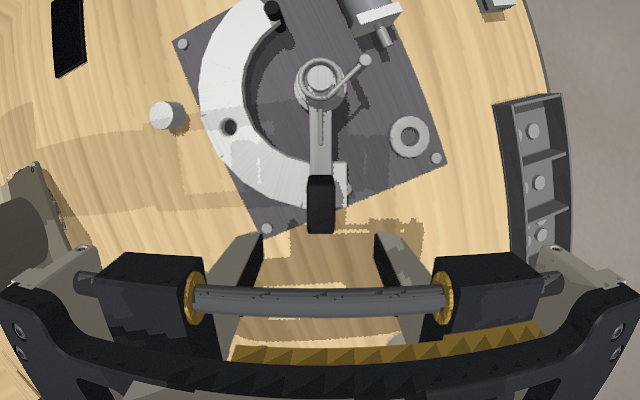

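View pics/s9.png

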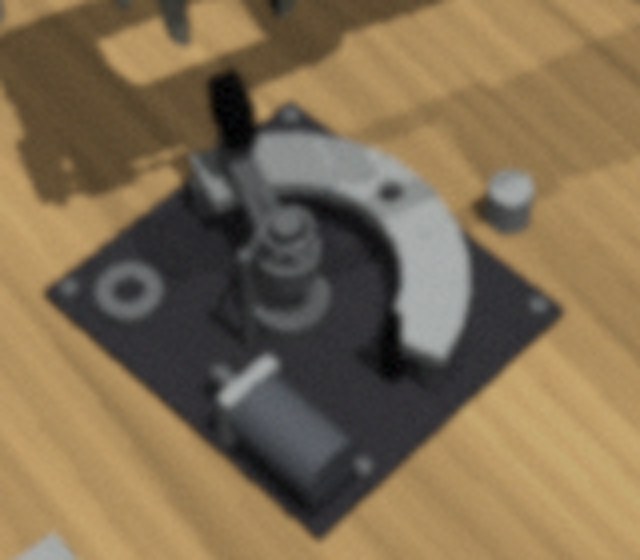

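Both views show the arm standing alone over the last hole, with the head at (320,204) in the wrist view. The head top is at the same home height as it was in the middle hole, and the bystanders haven't moved. I'll back off a little further, check once more and hand in.

```bash
python3 -m handwheel '0 0 .1 0 0 0;0 0 .2 0 0 0;0 0 .25 0 0 0;0 0 .25 0 0 0;0 0 .25 0 0 0'
python3 - <<'E'
from h import *
im,_=cam("scene");a=cv2.imread('pics/s9.png')[:,:,::-1];b=cv2.resize(im[170:310,230:390],None,fx=4,fy=4,interpolation=cv2.INTER_CUBIC)
print(np.abs(a.astype(int)-b)[60:150,190:270].mean(),robot.tip_of("scene","bolt_head")[:1],robot.read_state()['t'])
print(robot.close_job())
E
```

```text
t: 24.05
tool_pos: [0.5775, -0.0779, 0.3037]
orientation: [-2.527, -1.865, 0.001]
force: [-1.1, 1.0, -1.2]
opening: 0.065
10.405555555555555 [{'at': [195.2, 288.8], 'conf': 0.77}] 24.15
the job is handed in; nothing more can be done
None
```

The swing arm is cocked: the bolt is home in the last hole, and the arm stayed put when I let go and backed off. The job was handed in at about 24 s.

- **First step:** I gripped the head across its 24 mm, swung the arm 1.2 rad to the middle hole and pushed the bolt to its stop at about 31 N. I eased the spring load onto the pin, let go and backed off. The head top then measured about 149 mm, against 150 mm for home.
- **Second step:** I turned the gripper half a turn and took a fresh grip. I pulled the bolt up about 29 mm, swung on to the last hole and pushed it to the same stop height at about 29 N. Then I eased the load onto the pin and let go.

**Last checks:**
- After release the head top again measured about 149 mm, with the head centre near (0.579, -0.080), and the arm stood still.
- The rig's bearing and the coupling looked unmoved in the last pictures. I did not measure the other bystanders again.
- After the final retreat, a frame comparison around the head showed a mean difference of about 10 grey levels. I did not view that last frame and put the difference down to the gripper's moving shadow. The network still found the head there, with confidence 0.77.
- The highest wrist force in the readings was about 35 N, below the 120 N limit.

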